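# Seat the cross pin: sleeve in the V-block, held down with the hand press

## Robot

A 7-joint arm with a two-finger parallel gripper is mounted at the origin on the work surface. World frame = base frame: x ahead of the robot, y to its left, z up, the work surface at z = 0. Lengths are in m, angles in degrees, forces in N, time in s.
With the tool pointing down it reaches from about 0.35 to 0.775 m from the base axis. Payload 3.1 kg.
Tool frame: the origin (TCP) lies on the centre line of the jaws, within the pads' length; the fingertips stand 17 mm ahead of it and the grasp point (between the pads) lies 2 mm behind it (robot.tip_reach is the distance from the TCP to the fingertips, in m); z points along the fingers, y is the line along which they close (so a half turn about z gives the same grasp; the last joint's range is limited). The gripper opens to 85 mm and grips with 20 to 120 N. Pads are 22 mm wide; open, the fingers measure 114 mm over their backs; the gripper's body (76 mm by 85 mm) begins 54 mm behind the grasp point. The pads swing forward as they close: fully open they stand 13 mm farther back than shut.
Start: joints at [-68.107, 17.813, 0.802, 86.603, -0.252, 75.585, -1.558], TCP at [0.226, 0.501, 0.248] pointing down, gripper open.
Joint ranges: [-154.91, 154.91], [-16.99, 109.72], [-72.82, 74.43], [7.12, 147.25], [-82.49, 262.49], [11.32, 116.49], [-174.64, 174.64]. Speed limits (degrees/s): [159.86, 159.86, 180, 180, 180, 180, 180].

## Interface

Orientations are given as [roll, pitch, yaw] about the fixed x, y, z axes, in that order (R = Rz(yaw) Ry(pitch) Rx(roll)).
In Python, from station import robot, fingers, vision, workorder, recognise gives the robot as it stands. Calls block until the motion is done:
- robot.move_to(position, orientation): joint-space move of the TCP to a pose.
- robot.line_to(position, orientation=None, velocity=0.15, f_stop=None): straight line of the TCP; orientation=None keeps the orientation; velocity is the mean speed in m/s. With f_stop (N) it stops when the force on the tool has changed by that much, and returns True; else False.
- robot.move_j(angles): joint-space move.
- fingers.gripper_to(opening, force=None): opening from 0.0 (shut) to 1.0 (fully open); force is the grip in N (None keeps the last); returns when the fingers have stopped.
- robot.pause(seconds).
- robot.inverse_kinematics(position, orientation): joint angles nearest the present ones, or None.
- vision.grab_frame(name): name is "side" or "top"; returns the picture (420x560x3 uint8, red, green, blue); there is no depth.
- vision.calibration(name): a dict with "mtx" (3x3 intrinsics, pixels), "k1" (the pictures are not rectified: a ray, as slopes to the right and down, at radius r is drawn at 1 + k1 r^2 times it, then the intrinsics apply), "extrinsics" (4x4, takes a point from world to camera coordinates). Camera axes: x right, y up, looking along -z (the intrinsics and any distortion apply to the point x, -y, -z); pixel columns grow to the right and rows downward; lengths in m; the calibration is good to about 2 mm. A picture is of the moment at which its call begins. calibration takes no time and is no camera call.
A pose or a line that the arm cannot do raises robot.PlanningError and nothing moves.
- workorder.close_job(): hands the job in; it is judged then, once.
Trained networks look in the newest picture that a camera, given by its name, has taken for a name from the list of things; names that differ only in an ending like _2 or _b are one class to them, and where a whole thing is asked for, a point or a joint stands for the part that bears it (a point fixed in the world has none). Each returns a list of dicts, best first, with "p" (0 to 1); they miss things now and then, are a little off and sometimes report something else, mostly with a low value. They report only what shows in the picture. A call takes as long as a camera call. They do not tell look-alikes from the thing itself.
- recognise(label, camera): "rect" ([centre column, centre row, width, height] in pixels, round what is visible of it).
Readings, each from a call of its own:
- robot.current_time_s(): time.
- robot.current_joint_positions(): joint angles.
- robot.current_dq(): joint speeds.
- robot.current_joint_torque(): joint torques, N m.
- robot.current_tool_pos(): TCP position.
- robot.current_eef_rot(): TCP orientation.
- robot.current_contact_force(): force on the tool from outside, world axes, zero at the start.
- robot.current_torque(): the same for the moment, N m.
- robot.current_finger_gap(): opening from 0.0 (shut) to 1.0 (fully open).
- robot.current_gripper_force(): force on a finger pad.
Only numpy, scipy, OpenCV 4.12 (cv2) and the standard library are available. Lean on these libraries where they do the work, as an engineer would, in place of code of your own. Each camera call takes 0.05 s, during which the arm holds its last target. There are 200 camera calls.

## Task

Lay the brass sleeve, pin upwards, in the V-block of the hand press and push its pin end up against the end stop so that the pin stands under the ram, then let go of it. Pull the press lever down until the pin is driven in flush, and finish while still holding the lever down, so that the ram keeps the sleeve pressed firmly onto both faces of the vee. Do not drop the sleeve or disturb the ceramic tube base, the heat sink and the relay cover.

Things in the scene. Friction and masses are not known exactly. Their poses are not given: they have to be found in the camera images.
- press: Green lever hand press bolted to the desk. Origin on the desk, below the ram axis; x to its back (column), y along the vee to its open end, z up. Base plate 225 x 130 mm, top at z = 20. Head (ram guide and arm) 40 mm wide (y = +-20), z = 129 to 175 mm, so a gripper must stay beyond y = 30 mm plus half its own width.
- vee_seat (a point): Where the sleeve's centre lies when seated in the vee against the stop: press x = 0, y = 47, z = 53 mm; axes as the press. Bring the sleeve in under the raised ram from the open (+y) end, held on its plain half about 35 mm from its middle: 20 mm above the seat it clears the vee's lips by 8 mm and the pin clears the ram by 18 mm.
- vee_front: Face of the grey steel V-block on the robot's side (-x) of the press; origin and axes as the press. The block is 50 mm wide in x and 80 mm long, from y = -18 mm, where an end stop plate 46 mm wide rises to z = 60 mm, to y = 62 mm, open. The 90 degree vee runs along y: root at x = 0, z = 32, lips at x = +-18, z = 50 mm.
- vee_back: The opposite (+x) face of the vee; origin and axes as the press.
- ram: Square steel ram, 20 x 20 mm, which moves straight down as the lever is pulled (70 mm per rad of lever). Origin at the centre of its lower face, 114 mm above the desk when up; it meets the top of a seated sleeve 46 mm lower, when the lever has turned 0.65 rad.
- lever: Lever, 14 mm wide, running from its pivot at the column forwards (-x) over the ram in the plane y = 0 of the press. Origin on the pivot (press x = 70, y = 0, z = 205 mm); axes as the press when up. Turns about the press's y axis: at rest it slopes up to the front by 0.42 rad, with the pin flush down by 0.23 rad. A spring lifts it back when let go.
- lever_grip (a point): Middle of the black rubber grip, on its axis: round bar, diameter 24 mm, 90 mm long along the lever, 220 mm from the pivot; 295 mm above the desk when up, 155 mm with the pin flush. Push it down, or pinch it across, from above. Takes 2 to 5 N on the way, some 3 N more for the pin; each newton beyond gives 3 N at the ram. Hold with about 15 N in all.
- sleeve: Brass sleeve, a round tube 30 mm in diameter, 130 mm long, about 0.2 kg. Origin at its centre, on its axis; y is its long axis, z the side where the pin stands out. A steel cross pin, diameter 6 mm, stands 8 mm out of it, 47 mm from the centre towards -y (18 mm from the pin end). At the start it lies pin upwards, axis 43 mm above the desk.
- pin (a joint): How far the pin has been driven into the sleeve, m: 0 as it starts (8 mm proud), 0.008 flush. Takes about 10 N, stays where it is.
- rest: Small wooden rest on the desk carrying the sleeve at the start, fixed: board 60 x 115 x 8 mm, with two upright notched cheeks 38 mm wide, each 12 mm thick, at y = +-42 mm, up to 35 mm above the desk. Origin under its middle, y along the sleeve.
- tube_base: White ceramic tube base, a round flanged disc 56 mm in diameter, 24 mm high. Leave alone. Origin at the centre of its underside.
- heat_sink: Black finned aluminium heat sink, 60 x 52 x 28 mm. Leave alone. Origin at the centre of its underside.
- relay_cover: Bright tin relay cover, a box 36 x 30 x 45 mm. Leave alone. Origin at the centre of its underside.
Things that resemble listed ones, but are neither listed nor needed, are in the scene too. Of the things shaped like the sleeve, the brass one is meant.

How it is judged (in metres and radians):
On the way, in this order (a step that is already met when the one before it is completed fails the run):
1. the sleeve lies in the vee on both faces, pin upwards and end at the stop, and is let go, the pin not yet driven (x of sleeve in the frame of press between -0.003 and 0.003 m and y of sleeve in the frame of press between 0.042 and 0.0515 m and z of sleeve in the frame of press between 0.049 and 0.0565 m and angle between the y axis of sleeve and the y axis of press, either way round below 0.05 rad and angle between sleeve's own z axis and vertical below 0.2 rad and contact force between sleeve and the fingers below 0.1 N and contact force between sleeve and vee_front above 0.2 N and contact force between sleeve and vee_back above 0.2 N and value of joint pin below 0.002 m), for 0.2 s.
2. the ram has driven the pin flush with the sleeve in the vee (x of sleeve in the frame of press between -0.003 and 0.003 m and y of sleeve in the frame of press between 0.042 and 0.0515 m and z of sleeve in the frame of press between 0.049 and 0.0565 m and angle between the y axis of sleeve and the y axis of press, either way round below 0.05 rad and angle between sleeve's own z axis and vertical below 0.2 rad and contact force between sleeve and the fingers below 0.1 N and value of joint pin above 0.0065 m and contact force between ram and sleeve above 4 N), for 0.2 s.
At the end, for the whole second after the job is handed in: Fingers hold the lever (over 2 N), not the sleeve; ram on sleeve over 8 N, sleeve on each vee face over 3 N; sleeve at rest in the vee (3 mm across, 3.5 mm in height, 4 mm from the stop, axis within 0.05 rad, pin within 0.2 rad of upright); pin flush to 1.5 mm (x of sleeve in the frame of press between -0.003 and 0.003 m and y of sleeve in the frame of press between 0.042 and 0.0515 m and z of sleeve in the frame of press between 0.049 and 0.0565 m and angle between the y axis of sleeve and the y axis of press, either way round below 0.05 rad and angle between sleeve's own z axis and vertical below 0.2 rad and contact force between sleeve and the fingers below 0.1 N and value of joint pin above 0.0065 m and contact force between ram and sleeve above 8 N and contact force between sleeve and vee_front above 3 N and contact force between sleeve and vee_back above 3 N and contact force between lever and the fingers above 2 N and linear speed of sleeve below 0.02 m/s); the arm keeps its last pose, push and grip.
It fails at once if the ceramic tube base is disturbed (moved over 15 mm) (distance of tube_base from where it was at the start of the episode above 0.015 m).
It fails at once if the heat sink is disturbed (moved over 15 mm) (distance of heat_sink from where it was at the start of the episode above 0.015 m).
It fails at once if the relay cover is disturbed (moved over 15 mm) (distance of relay_cover from where it was at the start of the episode above 0.015 m).
It fails at once if the sleeve is dropped (falls free by more than about 6 mm) (contact force between sleeve and anything else below 0.02 N and linear speed of sleeve above 0.35 m/s).
It fails at once if the pin is driven while the sleeve is not in the vee (value of joint pin above 0.003 m and not (x of sleeve in the frame of press between -0.006 and 0.006 m and y of sleeve in the frame of press between 0.038 and 0.057 m and z of sleeve in the frame of press between 0.047 and 0.059 m)).
It also fails if it takes over 64 s, if anything falls off the work surface, if the arm or the gripper's body presses on something with over 40 N, if the wrist force passes 120 N, or if a joint passes its speed limit or range.

## Working session

There is one attempt and no reset: what is moved stays moved. The work goes in short steps, each a Python script; the robot and the scene stay as the last script left them, time stands still between calls to the robot, and variables do not carry over. Pictures are saved under pics/ and viewed, at most 10 in all, crops included, and the job is handed in when it is done.

```bash
mkdir -p pics; ls
python3 - <<'E'
from station import robot, fingers, vision, workorder, recognise
import cv2
for n in("side","top"):
    im=vision.grab_frame(n); cv2.imwrite(f"pics/{n}0.png",im[:,:,::-1])
    c=vision.calibration(n); print(n,c)
    for l in("press","sleeve","rest","lever_grip","ram"):
        print(l,[(d["rect"],round(d["p"],2)) for d in recognise(l,n)][:4])
print(robot.current_eef_rot())
E
```

```text
pics
side {'mtx': array([[403.91042003,   0.        , 279.81732324],
       [  0.        , 403.91042003, 208.85039367],
       [  0.        ,   0.        ,   1.        ]]), 'k1': -0.08337774097646318, 'extrinsics': array([[-0.99191891, -0.12686401, -0.00154793,  0.55917289],
       [ 0.07706521, -0.61215643,  0.78697234, -0.19418826],
       [-0.10078604,  0.78049345,  0.61698634, -1.11368162],
       [ 0.        ,  0.        ,  0.        ,  1.        ]])}
press [([265.4, 191.2, 103.8, 105.7], 0.76)]
sleeve [([228.9, 297.9, 29.1, 40.3], 0.9), ([285.4, 323.1, 32.0, 50.1], 0.89), ([353.1, 363.9, 31.1, 54.2], 0.75), ([306.0, 278.4, 43.7, 35.5], 0.56)]
rest [([265.3, 191.3, 102.4, 104.5], 0.74), ([286.7, 335.0, 41.2, 44.0], 0.68)]
lever_grip [([276.0, 158.3, 81.6, 29.8], 0.62)]
ram [([253.6, 182.4, 14.1, 37.9], 0.63)]
top {'mtx': array([[519.87689637,   0.        , 270.21306025],
       [  0.        , 519.87689637, 209.49621603],
       [  0.        ,   0.        ,   1.        ]]), 'k1': -0.09577408939853713, 'extrinsics': array([[-0.02203338, -0.99974154, -0.00560235, -0.02679006],
       [ 0.99445298, -0.02249261,  0.10274898, -0.57544643],
       [-0.10284844, -0.00330737,  0.99469154, -1.35268277],
       [ 0.        ,  0.        ,  0.        ,  1.        ]])}
press [([308.0, 181.4, 48.7, 113.5], 0.69)]
sleeve [([164.2, 234.5, 50.0, 22.6], 0.97), ([139.7, 291.5, 55.0, 28.3], 0.89), ([193.4, 173.3, 36.6, 40.8], 0.75)]
rest [([165.5, 237.8, 41.4, 34.2], 0.96)]
lever_grip [([316.9, 185.8, 14.9, 105.3], 0.84), ([165.7, 238.6, 42.2, 32.9], 0.16)]
ram [([314.8, 167.7, 18.1, 13.5], 0.45)]
[1.79996522e+02 4.67082684e-04 1.55723476e+02]
```

View pics/side0.png

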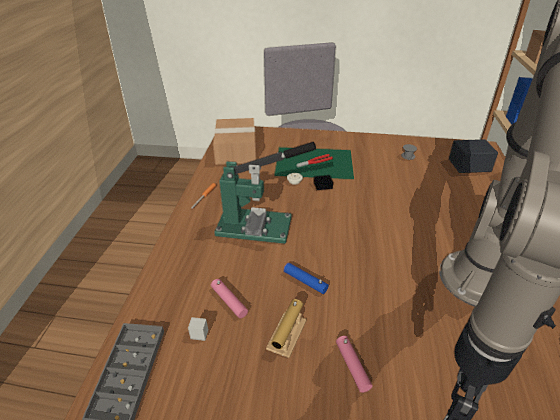

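```bash
python3 -c "
import cv2
im=cv2.imread('pics/top0.png');cv2.imwrite('pics/topc.png',cv2.resize(im[110:320,100:380],(800,600),interpolation=cv2.INTER_CUBIC))"
```

```text
(no output)
```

View pics/topc.png

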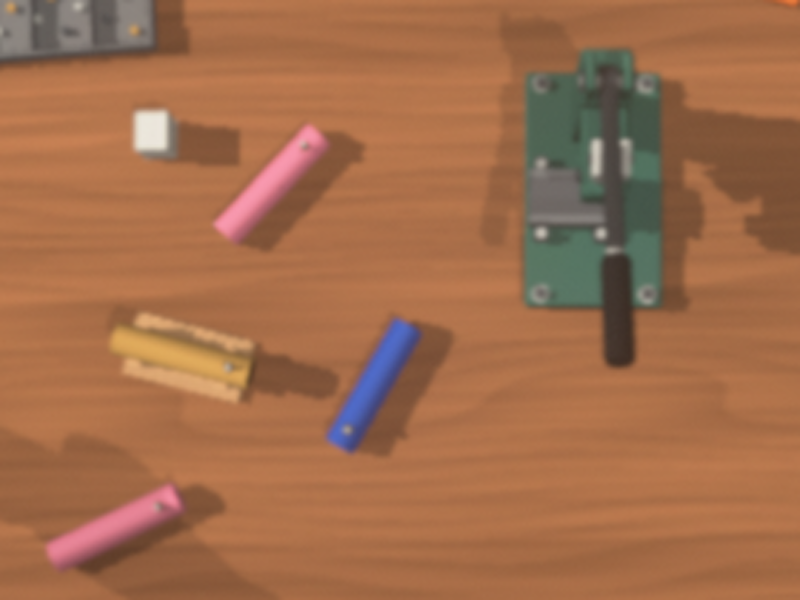

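The side view shows the press at (255,200), and the top view shows it at about (308,180). Sleeve candidates in the top image are brass on its rest at (164,235), pink at (194,173), pink at (140,293) and blue at (231,244). The brass one in the wooden notches fits the description, with its pin at the right (-y) end. I'll confirm it in an enlarged crop and get a second crop of the press to measure from.

```bash
python3 -c "
import cv2,numpy as np
t=cv2.imread('pics/top0.png');s=cv2.imread('pics/side0.png')
def g(im,x,y,w,h,k):
    o=cv2.resize(im[y:y+h,x:x+w],(w*k,h*k),interpolation=cv2.INTER_CUBIC)
    for i in range(0,w,10): cv2.line(o,(i*k,0),(i*k,6 if i%50 else 14),(0,255,255),1); cv2.putText(o,str(x+i),(i*k,20),0,.35,(0,255,255))
    for i in range(0,h,10): cv2.line(o,(0,i*k),(6,i*k),(0,255,255),1); cv2.putText(o,str(y+i),(8,i*k+4),0,.35,(0,255,255))
    return o
a=g(t,130,210,66,55,6);b=g(s,250,290,66,75,6);h=max(len(a),len(b))
P=lambda z:cv2.copyMakeBorder(z,0,h-len(z),0,4,cv2.BORDER_CONSTANT)
cv2.imwrite('pics/sl.png',np.hstack([P(a),P(b)]))
a=g(t,276,120,60,100,6);b=g(s,210,150,72,96,6);h=max(len(a),len(b))
cv2.imwrite('pics/pr.png',np.hstack([P(a),P(b)]))
"
```

```text
(no output)
```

View pics/sl.png

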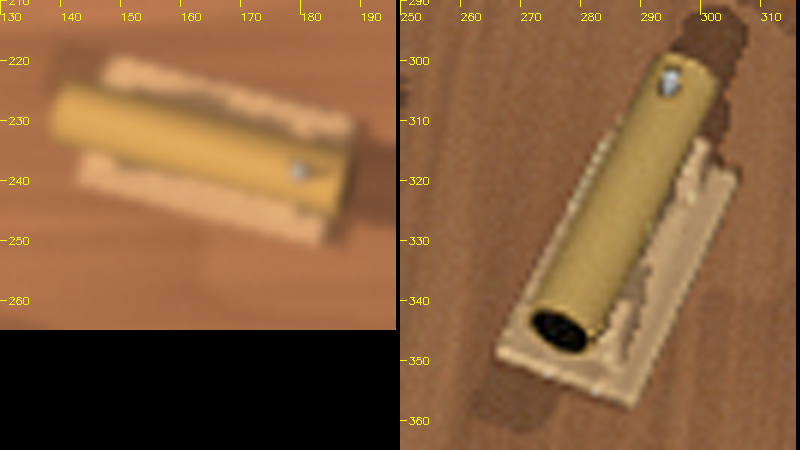

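View pics/pr.png

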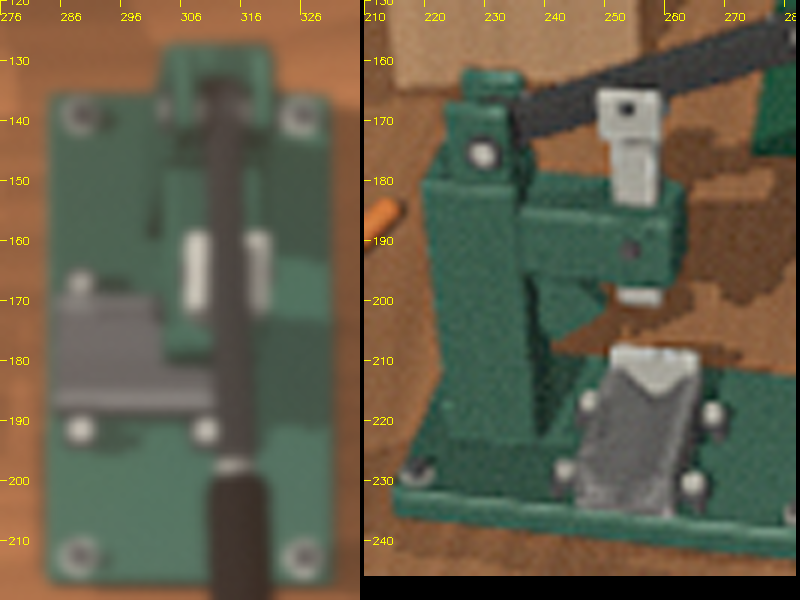

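The crops confirm the brass sleeve: pin at top (179,238) and side (295,303), plain open end at side (276,345). The press vee block spans top rows 169–188 with its open end at column 285. Next I'll fit both poses.

```bash
cat > fit.py <<'E'
from station import robot, fingers, vision, workorder, recognise
import numpy as np
from scipy.optimize import least_squares
CAL={n:vision.calibration(n) for n in("side","top")}
def proj(n,p):
    c=CAL[n]; q=c["extrinsics"]@np.r_[p,1]; a=np.array([q[0],-q[1]])/-q[2]
    a=a*(1+c["k1"]*a@a); return c["mtx"][:2,:2]@a+c["mtx"][:2,2]
def place(v,p):
    c,s=np.cos(v[2]),np.sin(v[2]); return np.array([v[0]+c*p[0]-s*p[1],v[1]+s*p[0]+c*p[1],p[2]])
def fit(obs,v0):
    # obs: camera, local point (mm), measured col,row (None = not used)
    def f(v):
        r=[]
        for n,p,u,w in obs:
            q=proj(n,place(v,np.array(p)/1e3))
            if u is not None:r.append(q[0]-u)
            if w is not None:r.append(q[1]-w)
        return np.array(r)
    s=least_squares(f,v0,loss="soft_l1"); return s.x,f(s.x)
E
python3 - <<'E'
from fit import *
np.set_printoptions(precision=2,suppress=True)
o=.4; S="side";T="top"
sl=[(T,(0,65,43),140-o,228.6-o),(T,(0,-65,43),187-o,241.6-o),(T,(0,-47,66),180-o,238-o),(S,(0,65,43),276.5-o,345.3-o),(S,(0,-47,66),295.2-o,301.9-o)]
pr=[(T,(0,62,50),285-o,None),(T,(-25,40,50),None,188.3-o),(T,(-18,40,50),None,185-o),(T,(25,50,50),None,169.5-o),
(T,(0,65,15),284-o,None),(T,(0,-65,20),331.1-o,None),(T,(-131,0,295),315.9-o,None),
(S,(25,62,20),245-o,235-o),(S,(-25,62,20),261.3-o,235.8-o),(S,(0,10,114),256-o,200.7-o),(S,(0,-18,60),258.5-o,208-o)]
for nm,ob,v in(("sleeve",sl,[.45,.2,-.2]),("press",pr,[.55,-.1,0])):
    for cam in("both",T,S):
        x,r=fit([q for q in ob if cam in("both",q[0])],v); print(nm,cam,x*1e3,np.hypot(*x[:2]),r)
E
```

```text
sleeve both [ 514.57  243.06 -275.62] 0.5690885742910702 [ 0.36 -0.32  0.44 -0.88 -0.7   0.57  0.34 -0.2   0.06  0.56]
sleeve top [ 513.98  243.27 -273.2 ] 0.568638894050449 [ 0.27 -0.04  0.38 -0.71 -0.76  0.76]
sleeve side [ 515.08  242.73 -275.97] 0.5694034008888864 [ 0.13 -0.36 -0.13  0.44]
press both [ 653.41 -141.23  -32.42] 0.6684968132159599 [-0.08 -0.51  0.15 -0.48 -0.47  0.68  0.    0.64 -0.54  0.4   0.4  -0.04
 -0.19 -0.05  0.99]
press top [ 652.68 -141.12  -31.6 ] 0.6677601501430425 [-0.11 -0.23  0.44 -0.19 -0.5   0.65  0.01]
press side [ 653.92 -141.76  -43.13] 0.6691124625190624 [ 0.32 -0.75  0.03  0.3  -0.22 -0.32 -0.12  0.88]
```

Run:
```python
from fit import *
import cv2
SL=[.5146,.2430,-.2756]; PR=[.6533,-.1413,-.033]
y0=np.degrees(SL[2])+90
g=place(SL,np.array([0,.035,.053])); R=[180,0,y0]
print(g,robot.inverse_kinematics(g,R), robot.inverse_kinematics(place(PR,np.array([0,.082,.064])),[180,0,90+np.degrees(PR[2])]),robot.inverse_kinematics(place(PR,np.array([-.13,0,.2])),[180,0,90+np.degrees(PR[2])]),robot.tip_reach)
robot.move_to(g+[0,0,.12],R)
fingers.gripper_to(0.75)
print(robot.line_to(g+[0,0,.004],velocity=.08,f_stop=6), robot.line_to(g,velocity=.03,f_stop=4),robot.current_tool_pos())
fingers.gripper_to(0.0,60)
print(robot.current_finger_gap(),robot.current_gripper_force(),robot.current_contact_force())
robot.line_to(g+[0,0,.01],velocity=.03); robot.pause(.3)
print(robot.current_finger_gap(),robot.current_contact_force(),robot.current_torque())
for n,(x,y,w,h) in(("top",(120,190,90,90)),("side",(235,270,90,90))):
    im=vision.grab_frame(n)[y:y+h,x:x+w,::-1]; cv2.imwrite(f"pics/g_{n}.png",cv2.resize(im,None,fx=4.4,fy=4.4,interpolation=2))
cv2.imwrite("pics/g.png",np.hstack([cv2.imread("pics/g_top.png"),cv2.imread("pics/g_side.png")]))
print(robot.current_time_s())
```

```text
[0.52412435 0.27667917 0.053     ] [-44.73211517  33.9336801   21.90101426  94.28135411 -14.78907362
  54.65916523 -33.39413069] [-22.51553852  45.29857045  44.36329324  82.36369042 -33.02005847
  65.78425933  25.04619501] [-24.68929228  24.45062606  51.62819214  93.91659584 -20.01913701
  71.42670472  29.02303985] 0.017
False False [0.52391073 0.27659121 0.05281622]
0.3254727814077341 59.0678071975708 [ 0.61640774 -0.71162757  2.25341205]
0.32664280994630013 [-0.73744603 -0.32353712 -1.6225189 ] [0.06219079 0.01280965 0.03284317]
5.5417
```

View pics/g.png

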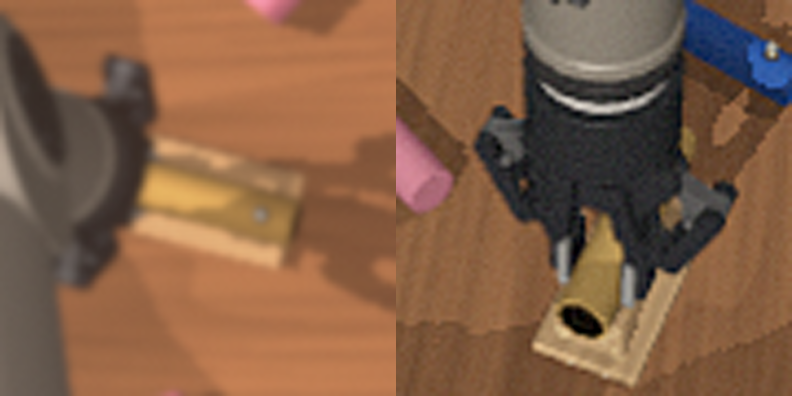

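The sleeve is gripped on its plain half, with the pin still up at crop (262,213). Now I'll carry it to the press, go in from the open end, and lower it with a force stop.

Run:
```python
from fit import *
import cv2
SL=[.5146,.2430,-.2756]; PR=[.6533,-.1413,-.033]
h=.010  # TCP above sleeve axis
R=[180,0,90+np.degrees(PR[2])]
P=lambda x,y,z:place(PR,np.array([x,y+.035,z+h]))
p=np.array(robot.current_tool_pos())
robot.line_to(p+[0,0,.08],velocity=.12)
robot.move_to(P(0,.047+.15,.15),R)
robot.line_to(P(0,.047+.15,.073),velocity=.12)
print(robot.line_to(P(0,.047+.006,.073),velocity=.08,f_stop=8),robot.current_contact_force())
print(robot.line_to(P(0,.047+.006,.050),velocity=.02,f_stop=4),robot.current_contact_force())
q=np.array(robot.current_tool_pos());c,s=np.cos(PR[2]),np.sin(PR[2]);d=q-[PR[0],PR[1],h]
print("sleeve in press",c*d[0]+s*d[1],-s*d[0]+c*d[1]-.035,d[2],robot.current_torque(),robot.current_time_s())
for n,(x,y,w,hh) in(("top",(250,130,90,90)),("side",(215,160,90,90))):
    im=vision.grab_frame(n)[y:y+hh,x:x+w,::-1]; cv2.imwrite(f"pics/h_{n}.png",cv2.resize(im,None,fx=4.4,fy=4.4,interpolation=2))
cv2.imwrite("pics/h.png",np.hstack([cv2.imread("pics/h_top.png"),cv2.imread("pics/h_side.png")]))
```

```text
False [-0.38603055  0.58304345 -2.77618088]
True [0.00699537 0.58280233 4.19974198]
sleeve in press 0.0008308953335777994 0.052998924456215415 0.053116919930863295 [-0.07613326 -0.03661408  0.02030089] 10.9583
```

View pics/h.png

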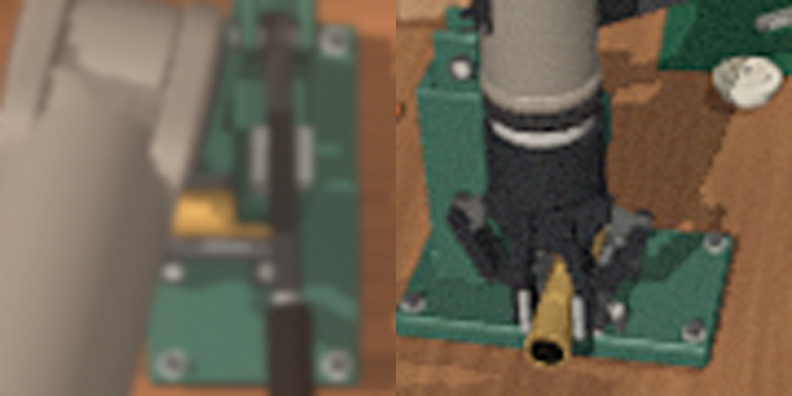

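The sleeve is at the seated height with almost no side force. Next I'll push it to the stop, release, back away, and look.

Run:
```python
from fit import *
import cv2
PR=[.6533,-.1413,-.033]; ax=np.array([-np.sin(PR[2]),np.cos(PR[2]),0])
q=np.array(robot.current_tool_pos())
print(robot.line_to(q-ax*.025,velocity=.02,f_stop=9),robot.current_contact_force())
c,s=np.cos(PR[2]),np.sin(PR[2]);q=np.array(robot.current_tool_pos());d=q-[PR[0],PR[1],.01]
print("sleeve in press",c*d[0]+s*d[1],-s*d[0]+c*d[1]-.035,d[2])
fingers.gripper_to(0.7); robot.pause(.3)
print(robot.current_contact_force(),robot.current_finger_gap())
robot.line_to(q+[0,0,.002]+ax*.002,velocity=.05)
robot.line_to(q+ax*.06+[0,0,.06],velocity=.12)
robot.line_to(q+ax*.18+[-.05,0,.24],velocity=.25)
print(robot.current_time_s(),robot.current_tool_pos())
for n,(x,y,w,hh) in(("top",(250,130,90,90)),("side",(215,160,90,90))):
    im=vision.grab_frame(n)[y:y+hh,x:x+w,::-1]; cv2.imwrite(f"pics/i_{n}.png",cv2.resize(im,None,fx=4.4,fy=4.4,interpolation=2))
cv2.imwrite("pics/i.png",np.hstack([cv2.imread("pics/i_top.png"),cv2.imread("pics/i_side.png")]))
for z in(.28,.36): print(z,robot.inverse_kinematics(place(PR,np.array([-.131,0,z])),[180,0,np.degrees(PR[2])]),robot.inverse_kinematics(place(PR,np.array([-.131,0,z])),[180,0,180+np.degrees(PR[2])]))
print(robot.inverse_kinematics(place(PR,np.array([-.144,0,.14])),[180,0,np.degrees(PR[2])]),robot.inverse_kinematics(place(PR,np.array([-.144,0,.14])),[180,0,180+np.degrees(PR[2])]))
```

```text
True [-0.57784679  0.0373397   4.38266396]
sleeve in press 0.0008412731989154653 0.04704201238126972 0.053387382289396317
[0.1028323  0.02166553 0.51137883] 0.7032390132345421
14.6167 [0.61234586 0.11903179 0.30185538]
0.28 [-20.40847162  19.04969821  44.86366161  86.08495517 -13.50270513
  80.42945459 -66.76168108] [  2.00632353  15.85724088  14.12374283  85.25704637  -3.88996896
  79.36596993 104.44108893]
0.36 [-19.76218445  17.83326325  45.41844417  76.24059568 -12.6009636
  91.00979166 -67.87065637] [  1.83161161  14.93639717  14.78891218  75.41789408  -3.77234028
  90.11916802 104.2430827 ]
[-19.35310035  24.3712577   43.19142175 100.55266558 -18.57611136
  62.44622114 -61.87269687] [  3.22623194  20.31591342  12.71731867  99.7256631   -5.03741526
  60.51252339 105.76957178]
```

View pics/i.png

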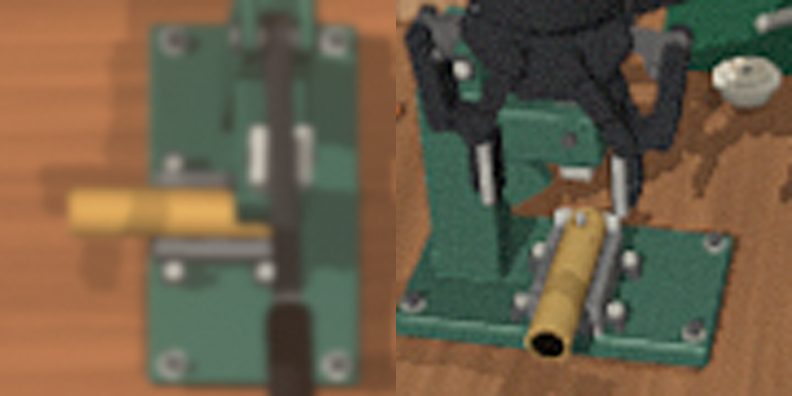

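The sleeve lies in the vee with its pin up, at side crop (582,217), under the ram and against the stop, and the gripper is clear. Next I'll push the lever down with shut fingers, following its arc.

Run:
```python
from fit import *
PR=[.6533,-.1413,-.033]; R=[180,0,90+np.degrees(PR[2])]
def T(phi): return place(PR,np.array([.070-.220*np.cos(phi),0,.205+.220*np.sin(phi)+.0125+.017]))
fz=lambda:robot.current_contact_force()[2]
p=np.array(robot.current_tool_pos()); robot.line_to([p[0],p[1],.40],velocity=.25)
fingers.gripper_to(0.0,60)
robot.move_to(T(.42)+[0,0,.05],R); robot.line_to(T(.42)+[0,0,.006],velocity=.1); robot.pause(.2)
f0=fz(); print("f0",f0,robot.current_finger_gap())
phi=.42
while phi>-.34:
    phi-=.04 if phi>-.06 else .008
    robot.line_to(T(phi),velocity=.06 if phi>-.06 else .02)
    f=fz()-f0; z=robot.current_tool_pos()[2]; print(round(phi,3),round(z,4),round(f,2),end=" | ")
    if f>13.5: break
print(robot.current_time_s(),robot.current_contact_force())
```

```text
f0 -0.13063946226564838 -8.106206439828581e-05
0.38 0.316 1.43 | 0.34 0.3077 1.36 | 0.3 0.2992 2.07 | 0.26 0.2906 1.67 | 0.22 0.2821 1.32 | 0.18 0.2736 2.37 | 0.14 0.265 1.94 | 0.1 0.2563 2.91 | 0.06 0.2476 2.56 | 0.02 0.2389 1.87 | -0.02 0.2301 3.2 | -0.06 0.2214 3.88 | -0.1 0.2123 2.75 | -0.108 0.2106 4.15 | -0.116 0.2088 3.39 | -0.124 0.2075 5.03 | -0.132 0.2059 6.6 | -0.14 0.2041 5.89 | -0.148 0.2024 6.61 | -0.156 0.2006 5.99 | -0.164 0.1988 6.64 | -0.172 0.197 6.3 | -0.18 0.1953 5.57 | -0.188 0.1935 6.82 | -0.196 0.1917 6.13 | -0.204 0.19 5.28 | -0.212 0.1882 5.98 | -0.22 0.1864 5.52 | -0.228 0.1847 6.39 | -0.236 0.1831 6.38 | -0.244 0.1822 11.31 | -0.252 0.1815 17.44 | 26.725 [-9.57554591  1.73637885 17.31417382]
```

Run:
```python
from fit import *
import cv2
for _ in range(3): robot.pause(.4); print(robot.current_contact_force(),robot.current_tool_pos())
for n,(x,y,w,hh) in(("top",(250,130,90,90)),("side",(215,160,90,90))):
    im=vision.grab_frame(n)[y:y+hh,x:x+w,::-1]; cv2.imwrite(f"pics/j_{n}.png",cv2.resize(im,None,fx=4.4,fy=4.4,interpolation=2))
cv2.imwrite("pics/j.png",np.hstack([cv2.imread("pics/j_top.png"),cv2.imread("pics/j_side.png")]))
```

```text
[-9.57550692  1.76342703 16.89782959] [ 0.50862007 -0.13662167  0.18150616]
[-9.21990787  1.58302121 16.59298967] [ 0.50862842 -0.13661344  0.18150617]
[-10.67664679   0.81159046  17.16500539] [ 0.50863039 -0.13663139  0.18151153]
```

View pics/j.png

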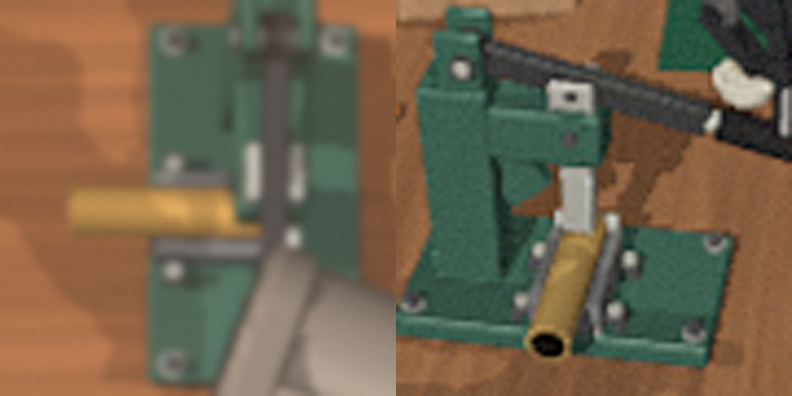

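The ram is down on the sleeve at side crop (578,225), with the sleeve seated and the lever held at a steady force of about 17 N. I'm handing the job in.

```bash
python3 -c "
from station import workorder
print(workorder.close_job())"
```

```text
the job is handed in; nothing more can be done
None
```

The job is handed in: the sleeve is seated in the vee against the stop, and the lever is held down at about 17 N, past where the pin should be flush; that and the ram force are inferred from lever position and force, and no verdict came back.

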